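# Let a gas damper out of the bench compressor and lock it again

### The job

The bench compressor is holding a gas damper squeezed. Flick the sprung pawl off the ratchet wheel, then ease the drum back with its crank, never faster than a third of a turn a second, until the carriage's pointer stands between the two ears of the gauge on the scale bar, and then flick the pawl back so that it drops fully in between two teeth and locks the drum there. Leave the tools and tins lying about undisturbed, and let go of everything.

Things in the scene. Friction and masses are not known exactly. Their poses are not given: they have to be found in the camera images.
- rig: The compressor: dark steel base plate 360 x 435 x 10 mm fixed on the bench, carrying drum, pawl, damper and gauge bar. Origin: foot of the upright drum axis, at bench level. x points from the drum across to damper and gauge (plate x -145 to 215 mm), y along the damper's stroke (-265 to 170 mm), z up. 'Rig' coordinates elsewhere are in this frame.
- drum (a joint): Turning of the drum on its upright axis at the rig's origin, rad: 0 at the start, grows as it is eased back, counter-clockwise from above, to 2.95 at most. A drag brake holds the drum where it is left, even with the pawl off. Easing back takes about 4 to 7 N at the crank grip, winding on about 15 N or more. With the pawl in it stops after about 0.07 rad.
- wheel (a point): Centre of the drum's steel ratchet wheel, on the drum axis, 54 mm above the bench (the wheel's top). 112 mm across, 16 teeth 11 mm high, 0.393 rad apart; above it a hub 36 mm across up to 82 mm high and the crank arm, top 69 mm high. The pawl drops fully in where joint drum is a whole multiple of 0.3927 rad, give or take 0.05; elsewhere its nose may stay up on a tooth.
- carriage (a joint): Stroke of the grey carriage (62 x 50 mm, 68 mm high, middle at rig x = 135 mm) that holds the damper's rod, m: 0 at the start, grows along the rig's +y as the damper comes out. A rack ties it to the drum: 0.030 m per rad of the drum. The grey damper tube lies beyond it on the rig's -y side, 46 mm thick, top 71 mm above the bench.
- crank_grip (a point): Middle of the free-spinning upright black grip at the end of the crank: 28 mm thick, 48 mm tall, its top 121 mm and this point 100 mm above the bench, 85 mm from the drum axis. At drum = 0 it is at rig (22, -82) mm, 75 degrees clockwise from the rig's x axis; it sweeps over the plate's damper side as the drum is eased back.
- pawl (a joint): Swing of the pawl about its upright pivot, rad: 0 fully in between two teeth, about 0.18 when its nose rides on a tooth's tip, 0.55 fully off, at its stop; counter-clockwise from above. Its over-centre spring (a plunger on a lobe, in a block 56 mm high beyond the pivot) snaps it to whichever end is nearer, from beyond about 0.28; it takes about 4 N at the pin, far more if the drum is pressing on the pawl.
- pawl_pin (a point): A point on the upright steel thumb pin of the pawl, 12 mm thick; this point is 95 mm above the bench, the pin's top is at 110 mm, and it is free from 52 mm up. With the pawl in, it is at (-95, -5) mm in the rig frame; fully off, at (-120, -31) mm. It moves on a circle of 66 mm radius about the pivot.
- pawl_pivot (a point): The pawl's upright pivot axis, 50 mm above the bench, at (-62, -62) mm in the rig frame.
- pointer (a point): Tip of the flat steel pointer on the carriage, 66 mm above the bench, pointing along the rig's +x. At the start at (190, 0) mm in the rig frame; it moves along the rig's +y with the carriage.
- gauge: Steel gauge saddle fixed on the scale bar at the plate's far edge, its axes parallel to the rig's. Two upright ears 24 mm apart (clear) along y stand at x = 187 mm, just below the pointer's path (ear tops 61 mm above the bench). Origin: on the bench, on the rig's y axis, level in y with the middle between the ears; 38 to 72 mm along +y from where the pointer starts.
- gauge_middle (a point): The middle between the gauge's two ears, 62 mm above the bench: the pointer should come to stand here (along the rig's y).
- spanner: Steel spanner 130 mm long lying on the plate, a bystander. Origin under its middle.
- socket: Steel socket, 26 mm across and 32 mm high, standing on the plate, a bystander. Origin under its centre.
- bush: Black rubber bush, a ring 38 mm across and 24 mm high, on the plate, a bystander. Origin under its centre.
- oil: Black oil bottle, 68 mm across and 190 mm high, a bystander. Origin under its centre.
- grease: Steel grease tin, 76 mm across and 70 mm high, a bystander. Origin under its centre.
- driver: Screwdriver 200 mm long lying on the bench, a bystander. Origin under its middle.
- spray: White spray can 60 mm across and 180 mm high, a bystander. Origin under its centre.

How it is judged:
By the outcome, as a careful person would: the job done as asked, in the order asked, and still so for the second after the job is handed in, with the robot touching nothing.
It also fails if it takes over 59 s, if anything falls off the work surface, if the arm or the gripper's body presses on something with over 40 N, if the wrist force passes 120 N, or if a joint passes its speed limit or range.

### The arm

A 7-joint arm with a two-finger parallel gripper is mounted at the origin on the work surface. World frame = base frame: x ahead of the robot, y to its left, z up, the work surface at z = 0. Lengths are in mm, angles in degrees, forces in N, time in s.
With the tool pointing down it reaches from about 400 to 850 mm from the base axis. Payload 6.9 kg.
Tool frame: the origin (TCP) lies on the mounting face of the last link; the fingertips stand bot.nose_length ahead of it and the grasp point (between the pads) lies 155 mm ahead of it (bot.nose_length is the distance from the TCP to the fingertips, in mm); z points along the fingers, y is the line along which they close (so a half turn about z gives the same grasp; the last joint's range is limited). The gripper opens to 85 mm and grips with 20 to 120 N. Pads are 22 mm wide; open, the fingers measure 114 mm over their backs; the gripper's body (76 mm by 85 mm) begins 54 mm behind the grasp point. The pads swing forward as they close: fully open they stand 13 mm farther back than shut.
Start: joints at [76.576, 29.078, -13.613, 85.955, 7.202, 65.827, -8.869], TCP at [208.282, -589.268, 404.675] pointing down, gripper open.
Joint ranges: [-176.47, 176.47], [-13.61, 117.27], [-81.72, 77.17], [0.22, 143.17], [-87.28, 267.28], [10, 112.55], [-165.47, 165.47]. Speed limits (degrees/s): [136.94, 136.94, 180, 180, 180, 180, 180].

### API

Orientations are given as [roll, pitch, yaw] about the fixed x, y, z axes, in that order (R = Rz(yaw) Ry(pitch) Rx(roll)).
In Python, from plant import bot, cams gives the robot as it stands.
- The arm moves only by the tool jog_arm, never from a script. Its argument "targets" is a list of rows, each a list of 3 entries, a list of its own where there are three numbers: the shift along the tool's x, y, z normalised to -1 to 1, where 1 is 0.2 m, then the turn about the tool's z normalised to -1 to 1, where 1 is 0.5 rad, then the gripper command: -1 is fully open, 1 is shut, values between are in proportion. A call has 1 to 5 rows; each row is the pose to reach, as a shift and turn from the pose commanded when the call began, along the tool's axes at that moment; what a row does not reach only later rows make up. A row lasts 1/10 s, in which the tool goes at most 50 mm and 8.59 degrees, less where a joint would pass 70% of its speed; a pose out of reach is approached as far as the arm can. A call with a number of a shift or a turn outside -1 to 1 is refused whole. A call with a gripper value outside its range is refused whole. The fingers move at their own pace and stop on an object; "force" is the grip in N (left out, the last holds). Time passes only in rows, so rows that repeat a pose let the fingers close. It gives the time, the measured TCP pose, the force, the opening and the grip force at its end, in the units of the state.
- bot.sense(): the state, without advancing time (a new reading comes with each control period).
- cams.grab_frame(name): name is "scene" or "side" or "wrist"; returns the picture (400x640x3 uint8, blue, green, red); there is no depth.
- cams.camera_model(name): a dict with "K" (3x3 intrinsics, pixels), "extrinsics" (4x4, takes a point from camera to world coordinates). Camera axes: x right, y up, looking along -z (the intrinsics and any distortion apply to the point x, -y, -z); pixel columns grow to the right and rows downward; lengths in mm; the calibration is good to about 2 mm. A picture is of the moment at which its call begins: read the wrist's pose just before it. camera_model takes no time and is no camera call; for the wrist camera it gives the pose at the moment of the call.
- bot.hand_in(): hands the job in; it is judged then, once.
The state is a dict: "t": time; "joints": joint angles; "dq": joint speeds; "tau": joint torques, N m; "position": TCP position; "tcp_rot": TCP orientation; "wrist_force": force on the tool from outside, world axes, zero at the start; "torque": the same for the moment, N m; "gripper_width": finger opening in mm; "finger_force": force on a finger pad.
Only numpy, scipy, OpenCV 4.12 (cv2) and the standard library are available. Lean on these libraries where they do the work, as an engineer would, in place of code of your own. Each camera call takes 0.05 s, during which the arm holds its last target. There are 200 camera calls.

## Working session

There is one attempt and no reset: what is moved stays moved. The work goes in short steps, Python scripts to look and compute and a tool call to move; the robot and the scene stay as the last step left them, time stands still between calls to the robot, and variables do not carry over. Pictures are saved under pics/ and viewed, at most 10 in all, crops included, and the job is handed in when it is done.

Besides the shell and the picture viewer there is one more tool, called after "Call:" by a JSON object that holds its "name" and its "arguments". jog_arm: Moves the arm, as the interface text tells. Its arguments: {"type":"object","properties":{"targets":{"type":"array"},"force":{"type":"number"}},"required":["targets"]}

```bash
ls; mkdir -p pics; python3 - <<'E'
from plant import bot,cams
import cv2,numpy as np
np.set_printoptions(precision=4,suppress=True)
s=bot.sense();print(s['t'],s['position'],s['tcp_rot'],s['gripper_width'],bot.nose_length)
for n in("scene","side"):
    cv2.imwrite(f"pics/{n}0.png",cams.grab_frame(n));m=cams.camera_model(n);print(n,m)
E
```

```text
pics
0.0 [ 208.1597 -589.1212  403.8215] [-179.898     0.0039   19.4687] 85.40849701592204 173.4
scene {'K': array([[423.4167,   0.    , 318.6165],
       [  0.    , 423.4167, 201.3038],
       [  0.    ,   0.    ,   1.    ]]), 'extrinsics': array([[   0.5462,   -0.5663,    0.6172, 1497.0833],
       [   0.8374,    0.3881,   -0.385 , -561.5859],
       [  -0.0216,    0.7271,    0.6862, 1049.5621],
       [   0.    ,    0.    ,    0.    ,    1.    ]])}
side {'K': array([[440.8916,   0.    , 313.2073],
       [  0.    , 440.8916, 203.4586],
       [  0.    ,   0.    ,   1.    ]]), 'extrinsics': array([[ -0.966 ,   0.1975,  -0.167 , 417.264 ],
       [ -0.2587,  -0.7356,   0.6261, 693.5084],
       [  0.0008,   0.648 ,   0.7617, 945.3299],
       [  0.    ,   0.    ,   0.    ,   1.    ]])}
```

View pics/scene0.png

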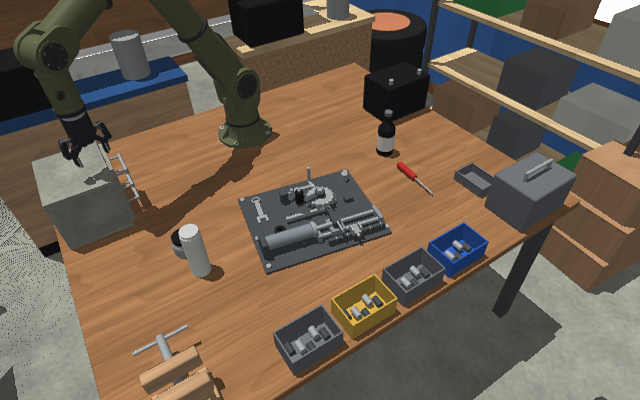

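View pics/side0.png

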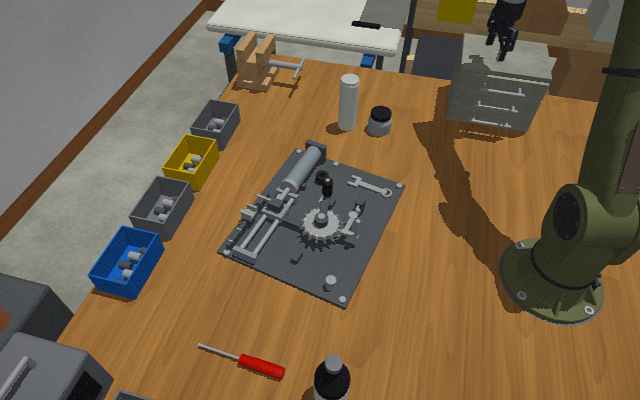

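The scene picture shows the plate with corners near (239,199), (265,272), (391,232) and (350,170). In the side picture they are near (405,185), (345,306), (219,250) and (315,146). I'll fit a coarse pose from these, then view crops.

```bash
cat > h.py <<'E'
import numpy as np,cv2
from scipy.optimize import least_squares
from plant import bot,cams
np.set_printoptions(precision=2,suppress=True)
def ray(m,uv):
    K,E=m['K'],m['extrinsics'];d=np.linalg.inv(K)@[uv[0],uv[1],1]
    return E[:3,3],E[:3,:3]@(d*[1,-1,-1])
def onz(m,uv,z):
    o,d=ray(m,uv);return o+d*(z-o[2])/d[2]
def proj(m,p):
    E=m['extrinsics'];q=E[:3,:3].T@(np.asarray(p,float)-E[:3,3])*[1,-1,-1];q=m['K']@q;return q[:2]/q[2]
def cross(m1,a,m2,b):
    o1,d1=ray(m1,a);o2,d2=ray(m2,b);A=np.c_[d1,-d2];t=np.linalg.lstsq(A,o2-o1,rcond=None)[0]
    p,q=o1+d1*t[0],o2+d2*t[1];return (p+q)/2,np.linalg.norm(p-q)
def fit(R,W):
    R,W=np.array(R,float)[:,:2],np.array(W,float)[:,:2];a=R-R.mean(0);b=W-W.mean(0)
    th=np.arctan2((a[:,0]*b[:,1]-a[:,1]*b[:,0]).sum(),(a*b).sum());c,s=np.cos(th),np.sin(th);M=np.array([[c,-s],[s,c]])
    t=W.mean(0)-M@R.mean(0);return th,t,W-(R@M.T+t)
def rig2w(th,t,p):
    c,s=np.cos(th),np.sin(th);p=np.asarray(p,float);return np.r_[np.array([[c,-s],[s,c]])@p[:2]+t,p[2]]
E
python3 - <<'E'
from h import *
R=[(-145,-265),(215,-265),(215,170),(-145,170)]
P={'scene':[(239,199),(265,272),(391,232),(350,170)],'side':[(405,185),(315,146),(219,250),(345,306)]}
W={n:[onz(cams.camera_model(n),p,10) for p in P[n]] for n in P}
for n in P:
    th,t,r=fit(R,W[n]);print(n,np.degrees(th),t,r.tolist())
a=cv2.imread('pics/scene0.png')[155:280,230:400];cv2.imwrite('pics/scz.png',cv2.resize(a,None,fx=4.6,fy=4.6,interpolation=cv2.INTER_CUBIC))
a=cv2.imread('pics/side0.png')[135:310,210:415];cv2.imwrite('pics/siz.png',cv2.resize(a,None,fx=3.4,fy=3.4,interpolation=cv2.INTER_CUBIC))
E
```

```text
scene -12.396402480409678 [582.37  19.44] [[4.919013658361621, -1.3529347605979467], [-2.816740910899739, 0.5164096892511338], [-7.651179035584619, -0.9779959952235231], [5.548906288122794, 1.8145210665703075]]
side -14.403068225191415 [564.66  11.96] [[26.092961150775864, -3.0937370910396567], [-28.891152721063918, -6.890932389843272], [-0.7017197285082375, 14.773522855461351], [3.499911298796178, -4.788853374578423]]
```

View pics/scz.png

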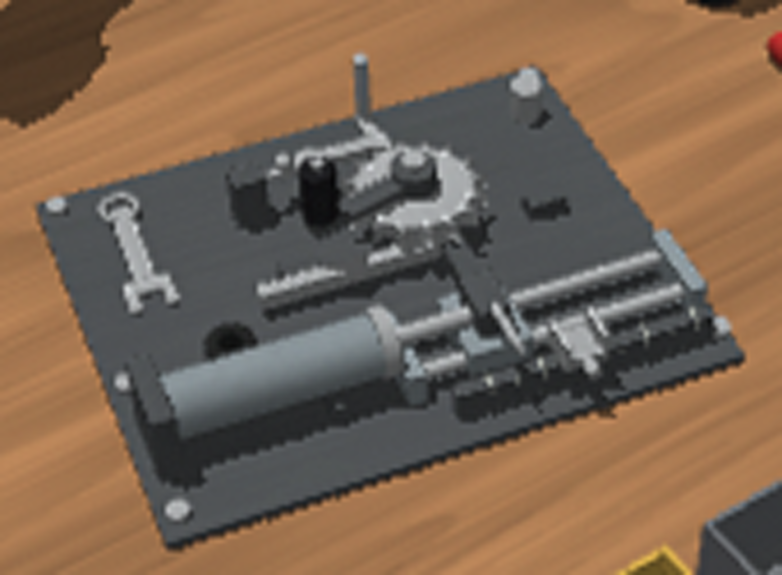

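View pics/siz.png

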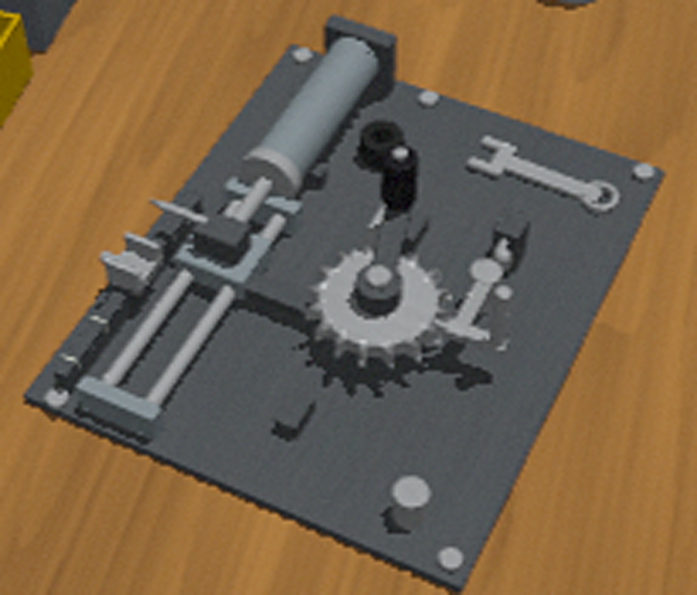

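In the scene crop, the pin top is at (360,58), the grip top at (318,163) and the hub top at (412,158). In the side crop they are at (503,292), (401,153) and (379,273). The pointer is just short of the two-eared saddle. I'll triangulate these and combine them with the corners.

```bash
python3 - <<'E'
from h import *
S=lambda x,y:(230+x/4.6-.4,155+y/4.6-.4)
D=lambda x,y:(210+x/3.4-.4,135+y/3.4-.4)
ms,md=cams.camera_model('scene'),cams.camera_model('side')
Rg=[];Wp=[]
g=np.radians(-75)
for nm,a,b,r,z in [('pin',(360,58),(503,292),(-95,-5),110),('grip',(318,160),(401,153),(85*np.cos(g),85*np.sin(g)),121),('hub',(412,157),(379,273),(0,0),82)]:
    print(nm,*cross(ms,S(*a),md,D(*b)),onz(ms,S(*a),z),onz(md,D(*b),z))
    Rg+=[r,r];Wp+=[onz(ms,S(*a),z),onz(md,D(*b),z)]
C=[(-145,-265),(215,-265),(215,170),(-145,170)]
for c,p in zip(C,[(38,205),(170,540),(745,352),(535,66)]): Rg.append(c);Wp.append(onz(ms,S(*p),10))
for c,p in zip(C,[(663,172),(290,45),(25,398),(462,584)]): Rg.append(c);Wp.append(onz(md,D(*p),10))
th,t,r=fit(Rg,Wp);print(np.degrees(th),t);print(r)
for n,p in dict(pin=(-95,-5,95),off=(-120,-31,95),hub=(0,0,82),grip=(22,-82,100),ptr=(190,0,66),piv=(-62,-62,50)).items(): print(n,rig2w(th,t,p))
E
```

```text
pin [483.18  30.53 109.61] 0.7450009561276609 [483.17  30.16 110.  ] [483.4   31.17 110.  ]
grip [582.17 -66.43 126.49] 0.002316651144215337 [576.72 -63.48 121.  ] [583.27 -71.53 121.  ]
hub [577.15  16.28  83.79] 0.7361414186809031 [575.06  17.21  82.  ] [577.73  15.2   82.  ]
-10.985738318031519 [576.56  17.62]
[[ 0.82 -0.65]
 [ 1.05  0.36]
 [-5.79  3.69]
 [ 0.76 -4.35]
 [-1.5  -0.41]
 [ 1.16 -2.42]
 [ 3.51  1.49]
 [-1.84  2.44]
 [-0.81 -1.11]
 [ 1.94 -2.96]
 [ 1.7   4.2 ]
 [-0.61  2.87]
 [-2.49  0.47]
 [ 2.11 -3.62]]
pin [482.35  30.81  95.  ]
off [452.85  10.05  95.  ]
hub [576.56  17.62  82.  ]
grip [582.53 -67.07 100.  ]
ptr [763.08 -18.59  66.  ]
piv [503.88 -31.43  50.  ]
```

```bash
cat >> h.py <<'E'
TH,T0=np.radians(-10.99),np.array([576.6,17.6])
def w(x,y,z=0): return rig2w(TH,T0,(x,y,z))
def r(p): 
    c,s=np.cos(TH),np.sin(TH);d=np.asarray(p)[:2]-T0;return np.r_[c*d[0]+s*d[1],-s*d[0]+c*d[1]]
def go(p,yaw=None):
    s=bot.sense();R=cv2.Rodrigues(np.array([0,0,np.radians(s['tcp_rot'][2])]))[0]@np.diag([1,-1,-1.])
    d=R.T@(np.asarray(p)-s['position']);dy=0 if yaw is None else -np.radians((yaw-s['tcp_rot'][2]+180)%360-180)/.5
    print('t',s['t'],'pos',s['position'],'rot',s['tcp_rot'],'F',s['wrist_force'],'-> norm',np.round(d/200,4),'turn',round(dy,3),'dist',np.linalg.norm(d))
E
python3 - <<'E'
from h import *
D=lambda x,y:(210+x/3.4-.4,135+y/3.4-.4)
md=cams.camera_model('side')
for p in [(140,240),(120,262),(125,258)]: print(r(onz(md,D(*p),61)))
print('ptr',r(onz(md,D(152,203),66)))
go(w(-95,-5,400),125)
E
```

```text
[188.31  33.75]
[190.59  59.28]
[189.24  54.23]
ptr [196.94   0.42]
t 0.1 pos [ 208.2  -589.12  403.93] rot [-179.91    0.     19.47] F [ 0.17 -0.69  0.16] -> norm [ 2.33 -2.47  0.02] turn -3.684 dist 677.8676351205836
```

Call:
{"name": "jog_arm", "arguments": {"targets": [[[0.15,-0.16,0],-0.2,-1],[[0.3,-0.32,0],-0.4,-1],[[0.45,-0.48,0],-0.6,-1],[[0.6,-0.64,0],-0.8,-1],[[0.75,-0.8,0],-1,-1]]}}

```text
t: 0.6
position: [296.7, -386.6, 404.5]
tcp_rot: [-180.0, -0.0, 48.3]
wrist_force: [0.9, -0.3, -0.0]
gripper_width: 85.4
finger_force: 0.0
```

```bash
python3 - <<'E'
from h import *
go(w(-95,-5,400),125)
E
```

```text
t 0.6 pos [ 296.71 -386.65  404.46] rot [-179.97   -0.     48.35] F [ 0.87 -0.28 -0.01] -> norm [ 2.18 -0.69  0.02] turn -2.676 dist 456.9003984553194
```

Call:
{"name": "jog_arm", "arguments": {"targets": [[[0.22,-0.06,0],-0.2,-1],[[0.44,-0.13,0],-0.4,-1],[[0.66,-0.2,0],-0.6,-1],[[0.88,-0.27,0],-0.8,-0.6],[[1,-0.32,0],-1,-0.2]]}}

```text
t: 1.1
position: [383.3, -193.3, 404.9]
tcp_rot: [180.0, -0.0, 77.2]
wrist_force: [0.2, -0.6, 0.1]
gripper_width: 59.0
finger_force: 0.0
```

```bash
python3 - <<'E'
from h import *
go(w(-95,-5,330),125)
E
```

```text
t 1.1 pos [ 383.31 -193.31  404.88] rot [179.96  -0.04  77.22] F [ 0.22 -0.62  0.11] -> norm [1.2  0.24 0.37] turn -1.668 dist 256.22065409223495
```

Call:
{"name": "jog_arm", "arguments": {"targets": [[[0.2,0.04,0.05],-0.2,-0.2],[[0.4,0.08,0.1],-0.4,-0.2],[[0.6,0.12,0.2],-0.6,-0.2],[[0.8,0.16,0.3],-0.8,-0.2],[[1,0.2,0.36],-1,-0.2]]}}

```text
t: 1.6
position: [467.0, -10.0, 331.3]
tcp_rot: [-179.9, -0.0, 105.6]
wrist_force: [0.6, 0.1, -0.1]
gripper_width: 50.9
finger_force: 0.0
```

```bash
python3 - <<'E'
from h import *
go(w(-95,-5,330),125)
E
```

```text
t 1.6 pos [466.99 -10.01 331.27] rot [-179.91   -0.02  105.62] F [ 0.56  0.11 -0.13] -> norm [0.18 0.13 0.01] turn -0.677 dist 43.6353470983229
```

Call:
{"name": "jog_arm", "arguments": {"targets": [[[0.06,0.04,0],-0.2,-0.2],[[0.12,0.08,0],-0.4,-0.2],[[0.18,0.13,0],-0.6,-0.2],[[0.18,0.13,0.01],-0.68,-0.2],[[0.18,0.13,0.01],-0.68,-0.2]]}}

```text
t: 2.1
position: [482.2, 29.9, 330.1]
tcp_rot: [-179.9, -0.0, 124.9]
wrist_force: [-0.1, -0.7, 0.5]
gripper_width: 51.4
finger_force: 0.0
```

```bash
python3 - <<'E'
from h import *
go(w(-95,-5,238),125)
a=cams.grab_frame('wrist');m=cams.camera_model('wrist');cv2.imwrite('pics/w1.png',a)
print(m['extrinsics'],m['K'][0,0])
for n,p in dict(pin=(-95,-5,110),hub=(0,0,82),grip=(22,-82,121),ptr=(190,0,66),piv=(-62,-62,50)).items(): print(n,proj(m,w(*p)))
E
```

```text
t 2.1 pos [482.18  29.88 330.07] rot [-179.93   -0.04  124.88] F [-0.05 -0.72  0.46] -> norm [0.   0.   0.46] turn -0.004 dist 92.07777851724599
[[  0.82  -0.54  -0.17 438.62]
 [  0.57   0.78   0.25  92.72]
 [ -0.    -0.3    0.95 298.45]
 [  0.     0.     0.     1.  ]] 314.3020959179651
pin [318.64 227.93]
hub [406.76 290.69]
grip [354.05 405.74]
ptr [527.06 403.71]
piv [298.28 269.09]
```

View pics/w1.png

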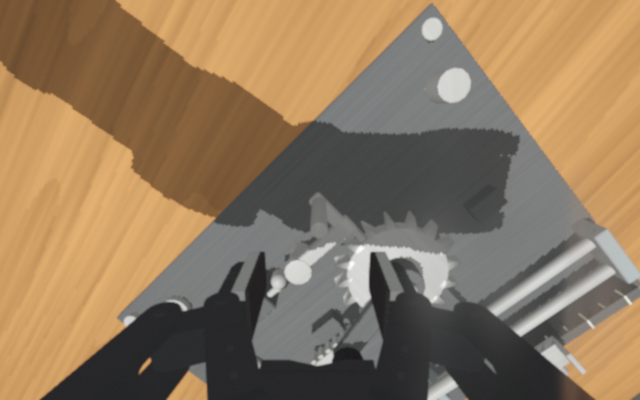

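The pin stands midway between the fingers, its top near (320,230) and as predicted at (319,228). The pivot at (298,271) agrees too. I'll descend.

Call:
{"name": "jog_arm", "arguments": {"targets": [[[0,0,0.15],0,-0.2],[[0,0,0.3],0,-0.2],[[0,0,0.4],0,-0.2],[[0,0,0.46],0,-0.2],[[0,0,0.46],0,-0.2]]}}

```text
t: 2.65
position: [482.0, 29.5, 237.6]
tcp_rot: [-179.9, -0.1, 124.8]
wrist_force: [-0.5, -0.4, -0.2]
gripper_width: 51.3
finger_force: 0.0
```

```bash
python3 - <<'E'
from h import *
# chord path: pin->off, then plus slack 20
go(w(-120,-31,238)); s=bot.sense(); print(s['gripper_width'])
E
```

```text
t 2.65 pos [481.99  29.54 237.64] rot [-179.86   -0.05  124.79] F [-0.52 -0.38 -0.2 ] -> norm [ 0.   -0.18 -0.  ] turn 0 dist 35.026589807862024
51.31845462734703
```

Call:
{"name": "jog_arm", "arguments": {"targets": [[[0,-0.07,0],0,-0.2],[[0,-0.12,0],0,-0.2],[[0,-0.16,0],0,-0.2],[[0,-0.2,0],0,-0.2],[[0,-0.24,0],0,-0.2]]}}

```text
t: 3.15
position: [442.5, 2.2, 239.2]
tcp_rot: [180.0, 0.1, 124.9]
wrist_force: [1.0, -0.2, 0.7]
gripper_width: 51.4
finger_force: 0.6
```

```bash
python3 - <<'E'
from h import *
s=bot.sense();print(s['position'],s['wrist_force'],r(s['position']))
a=cams.grab_frame('wrist');cv2.imwrite('pics/w2.png',a[150:,150:500])
m=cams.camera_model('wrist')
for n,p in dict(pin_in=(-95,-5,110),pin_off=(-120,-31,110),piv=(-62,-62,50)).items(): print(n,proj(m,w(*p))-[150,150])
go(w(-120,-31,238))
E
```

```text
[442.52   2.16 239.24] [ 0.99 -0.22  0.71] [-128.68  -40.71]
pin_in [305.53 171.19]
pin_off [207.09 171.42]
piv [221.32 193.67]
t 3.2 pos [441.21   1.13 238.81] rot [-179.84    0.06  124.81] F [-2.14 -1.09  0.14] -> norm [0.   0.07 0.  ] turn 0 dist 14.711973917088878
```

View pics/w2.png

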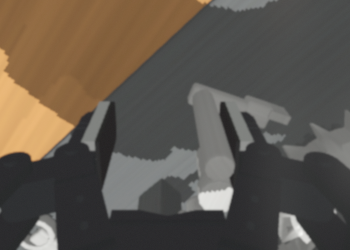

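The pin top is now near (215,165) in the crop, against (207,171) predicted for fully off, so the pawl has snapped off. Next I'll back away from it, rise and go to the crank grip.

Call:
{"name": "jog_arm", "arguments": {"targets": [[[0,0.07,0],0,0.0],[[0,0.07,-0.15],0,-0.4],[[0,0.07,-0.35],0,-0.6],[[0,0.07,-0.46],0,-0.7],[[0,0.07,-0.46],0,-0.7]]}}

```text
t: 3.7
position: [455.9, 11.6, 333.3]
tcp_rot: [179.8, 0.2, 124.9]
wrist_force: [0.9, 0.0, -0.0]
gripper_width: 72.3
finger_force: 0.0
```

```bash
python3 - <<'E'
from h import *
go(w(22,-82,330))
E
```

```text
t 3.7 pos [455.94  11.58 333.34] rot [179.77   0.16 124.87] F [ 0.92  0.02 -0.04] -> norm [-0.68  0.29  0.02] turn 0 dist 149.11058778868687
```

Call:
{"name": "jog_arm", "arguments": {"targets": [[[-0.2,0.09,0],0,-0.7],[[-0.4,0.18,0],0,-0.7],[[-0.6,0.26,0],0,-0.7],[[-0.68,0.29,0],0,-0.7],[[-0.68,0.29,0.02],0,-0.7]]}}

```text
t: 4.2
position: [581.9, -69.4, 325.0]
tcp_rot: [-180.0, -0.0, 124.7]
wrist_force: [-0.5, 1.0, -0.8]
gripper_width: 72.7
finger_force: 0.0
```

```bash
python3 - <<'E'
from h import *
go(w(22,-82,255))
a=cams.grab_frame('wrist');cv2.imwrite('pics/w3.png',a)
m=cams.camera_model('wrist')
for n,p in dict(grip=(22,-82,121),pin_off=(-120,-31,110),piv=(-62,-62,50),ptr=(190,0,66),gm=(187,46,61)).items(): print(n,proj(m,w(*p)))
E
```

```text
t 4.2 pos [581.88 -69.41 324.97] rot [-179.98   -0.04  124.68] F [-0.48  0.97 -0.77] -> norm [0.01 0.01 0.35] turn 0 dist 70.01294745836088
grip [321.18 241.6 ]
pin_off [196.68 -20.95]
piv [260.87 109.83]
ptr [534.4  284.84]
gm [577.65 244.16]
```

View pics/w3.png

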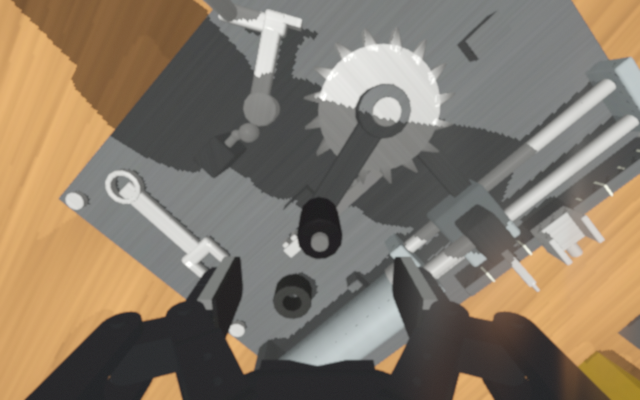

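The grip is centred at (320,241) as predicted, the pawl's nose is clear of the wheel, and the pointer tip is at (536,290). The ear tips appear near (571,261) and (601,240). I'll convert those and descend onto the grip.

```bash
python3 - <<'E'
from h import *
m=cams.camera_model('wrist')
for p in [(571,261),(601,240)]: print(r(onz(m,p,61)))
print('ptr',r(onz(m,(536,290),66)), 'hub',r(onz(m,(386,110),82)))
a=cv2.imread('pics/w3.png')[185:300,480:630];cv2.imwrite('pics/w3z.png',cv2.resize(a,None,fx=5,fy=5,interpolation=cv2.INTER_CUBIC))
E
```

```text
[196.61  34.3 ]
[196.75  61.26]
ptr [195.1   -1.72] hub [-2.33 -0.15]
```

Call:
{"name": "jog_arm", "arguments": {"targets": [[[0.01,0.01,0.1],0,-0.6],[[0.01,0.01,0.2],0,-0.6],[[0.01,0.01,0.3],0,-0.6],[[0.01,0.01,0.35],0,-0.4],[[0.01,0.01,0.35],0,0.0]], "force": 25}}

```text
t: 4.75
position: [579.4, -64.0, 255.3]
tcp_rot: [-179.9, -0.1, 125.0]
wrist_force: [-0.5, -0.0, -0.7]
gripper_width: 46.4
finger_force: 0.0
```

View pics/w3z.png

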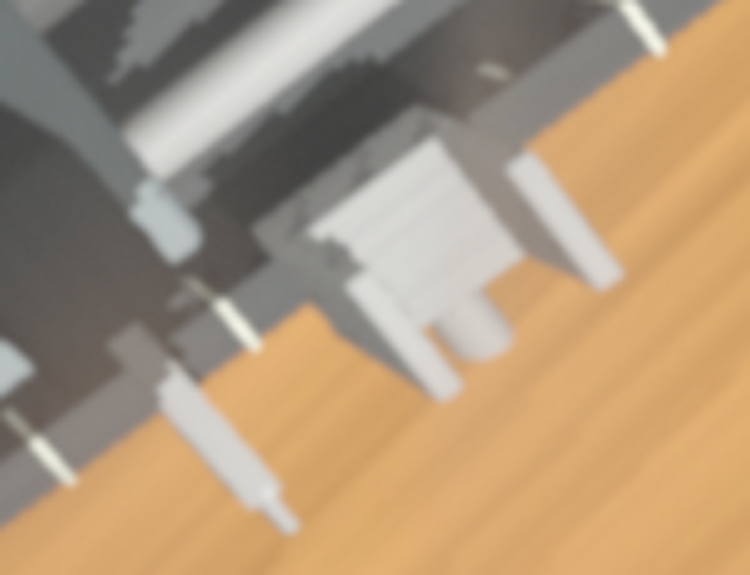

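The enlarged crop puts the ear middle about 48 mm ahead of the pointer's start. Drum 1.571 rad gives 47.1 mm, so that is the target. The grip then ends at a rig angle of +15°.

```bash
python3 - <<'E'
from h import *
go(w(22,-82,255)); print(r(bot.sense()['position']))
E
```

```text
t 4.75 pos [579.39 -63.98 255.32] rot [-179.85   -0.12  124.97] F [-0.46 -0.03 -0.74] -> norm [-0.02  0.    0.  ] turn 0 dist 4.453008757550729
[ 18.29 -79.55]
```

Call:
{"name": "jog_arm", "arguments": {"targets": [[[0,0,0],0,0.3],[[0,0,0],0,0.6],[[0,0,0],0,1],[[0,0,0],0,1],[[0,0,0],0,1]], "force": 25}}

```text
t: 5.25
position: [580.4, -64.4, 257.4]
tcp_rot: [180.0, 0.0, 124.9]
wrist_force: [-4.2, 1.6, 5.7]
gripper_width: 27.4
finger_force: 26.2
```

```bash
python3 - <<'E'
from h import *
s=bot.sense();print(s['gripper_width'],s['finger_force'],r(s['position']),s['wrist_force'])
p0=s['position'];a0=np.arctan2(*r(p0)[::-1]);print(np.degrees(a0),np.hypot(*r(p0)))
R=cv2.Rodrigues(np.array([0,0,np.radians(s['tcp_rot'][2])]))[0]@np.diag([1,-1,-1.])
g0=np.radians(-75);q0=w(85*np.cos(g0),85*np.sin(g0),0)
for dr in np.arange(.1,1.62,.1):
    g=g0+dr;print(round(dr,2),(R.T@(w(85*np.cos(g),85*np.sin(g),0)-q0)/200)[:2].round(3))
E
```

```text
27.358480279681952 26.156302392482758 [ 19.39 -79.77] [-4.24  1.64  5.72]
-76.33720931848977 82.08960985813377
0.1 [-0.02  0.04]
0.2 [-0.04  0.08]
0.3 [-0.05  0.12]
0.4 [-0.06  0.16]
0.5 [-0.06  0.2 ]
0.6 [-0.06  0.24]
0.7 [-0.06  0.29]
0.8 [-0.05  0.33]
0.9 [-0.03  0.37]
1.0 [-0.02  0.41]
1.1 [0.01 0.44]
1.2 [0.03 0.48]
1.3 [0.06 0.51]
1.4 [0.09 0.54]
1.5 [0.12 0.57]
1.6 [0.16 0.59]
```

Call:
{"name": "jog_arm", "arguments": {"targets": [[[-0.02,0.035,0],0,1],[[-0.04,0.075,0],0,1],[[-0.05,0.12,0],0,1],[[-0.06,0.16,0],0,1],[[-0.065,0.2,0],0,1]]}}

```text
t: 5.75
position: [619.9, -51.9, 257.4]
tcp_rot: [-179.9, -0.1, 124.9]
wrist_force: [-9.2, 2.1, 10.7]
gripper_width: 27.5
finger_force: 26.6
```

```bash
cat >> h.py <<'E'
def arc(drs):
    s=bot.sense();p=s['position'];q=r(p);d=np.arctan2(q[1],q[0])+np.radians(75)
    print('t',s['t'],'drum~',d,'rad',np.hypot(*q),'F',s['wrist_force'],'w',s['gripper_width'])
    R=cv2.Rodrigues(np.array([0,0,np.radians(s['tcp_rot'][2])]))[0]@np.diag([1,-1,-1.])
    for x in drs:
        g=np.radians(-75)+x;v=R.T@(w(85*np.cos(g),85*np.sin(g),255)-p)/200;print(round(x,2),v.round(3).tolist())
E
python3 - <<'E'
from h import *
arc(np.arange(.5,1.1,.1))
E
```

```text
t 5.75 drum~ 0.48787610923150304 rad 81.88173877245934 F [-9.18  2.05 10.74] w 27.511310381277355
0.5 [-0.016, 0.004, 0.012]
0.6 [-0.015, 0.047, 0.012]
0.7 [-0.011, 0.089, 0.012]
0.8 [-0.002, 0.131, 0.012]
0.9 [0.011, 0.171, 0.012]
1.0 [0.028, 0.21, 0.012]
1.1 [0.049, 0.247, 0.012]
```

Call:
{"name": "jog_arm", "arguments": {"targets": [[[-0.012,0.04,-0.01],0,1],[[-0.01,0.08,-0.015],0,1],[[-0.005,0.12,-0.015],0,1],[[0.006,0.16,-0.015],0,1],[[0.024,0.2,-0.015],0,1]]}}

```text
t: 6.25
position: [647.9, -25.5, 257.6]
tcp_rot: [-179.5, -0.3, 124.9]
wrist_force: [-13.0, 0.0, -1.1]
gripper_width: 27.2
finger_force: 25.9
```

```bash
python3 - <<'E'
from h import *
arc(np.arange(1,1.6,.1))
E
```

```text
t 6.25 drum~ 0.9573128943988538 rad 83.31312003488948 F [-12.97   0.05  -1.1 ] w 27.217231374058127
1.0 [0.0, 0.02, 0.013]
1.1 [0.021, 0.057, 0.013]
1.2 [0.045, 0.092, 0.013]
1.3 [0.073, 0.124, 0.013]
1.4 [0.104, 0.153, 0.013]
1.5 [0.137, 0.179, 0.013]
1.6 [0.173, 0.202, 0.013]
```

Call:
{"name": "jog_arm", "arguments": {"targets": [[[0.02,0.037,0],0,1],[[0.045,0.072,0],0,1],[[0.073,0.104,0],0,1],[[0.1,0.13,0],0,1],[[0.12,0.145,0],0,1]]}}

```text
t: 6.75
position: [659.6, 8.8, 257.6]
tcp_rot: [-179.6, -0.0, 124.8]
wrist_force: [-3.8, -4.7, -6.0]
gripper_width: 27.6
finger_force: 25.3
```

```bash
python3 - <<'E'
from h import *
arc([1.45,1.5,1.55,1.571,1.6])
a=cams.grab_frame('wrist');m=cams.camera_model('wrist');cv2.imwrite('pics/w4.png',a)
for n,p in dict(ptr=(190,47,66),gm=(187,47,61),hub=(0,0,82)).items(): print(n,proj(m,w(*p)))
for n in('scene','side'): cv2.imwrite(f'pics/{n}4.png',cams.grab_frame(n))
E
```

```text
t 6.75 drum~ 1.3952506353638423 rad 83.48218679578588 F [-3.84 -4.66 -6.02] w 27.638905363305657
1.45 [0.013, 0.02, 0.013]
1.5 [0.03, 0.033, 0.013]
1.55 [0.048, 0.045, 0.013]
1.57 [0.056, 0.049, 0.013]
1.6 [0.066, 0.056, 0.013]
ptr [487.55 324.13]
gm [480.6  315.81]
hub [180.05 156.84]
```

View pics/w4.png

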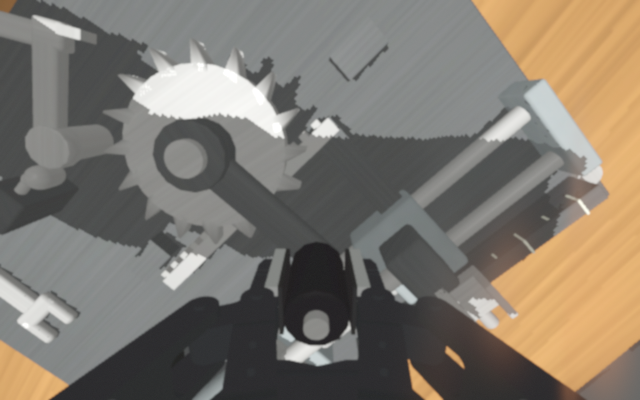

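The carriage pointer has reached the saddle near (490,305). The hub is at (186,158) and the grip top at (316,325), so I'll work out the crank angle directly from those.

```bash
python3 - <<'E'
from h import *
m=cams.camera_model('wrist')
h=onz(m,(186,158),82);g=onz(m,(316,324),121);print(r(h),r(g))
d=r(g)-r(h);print(np.hypot(*d),np.arctan2(d[1],d[0])+np.radians(75))
s=bot.sense();print(r(s['position']),s['wrist_force'])
ms=cams.camera_model('scene');
a=cv2.imread('pics/w4.png')[240:340,400:540]
b=cv2.imread('pics/scene4.png')[170:250,300:400]
cv2.imwrite('pics/z4.png',np.hstack([cv2.resize(a,(420,300),interpolation=cv2.INTER_CUBIC),cv2.resize(b,(375,300),interpolation=cv2.INTER_CUBIC)]))
E
```

```text
[2.27 1.55] [87.17  3.  ]
84.91063165806632 1.3260450720163321
[83.07  8.08] [ -4.73  -1.44 -11.01]
```

View pics/z4.png

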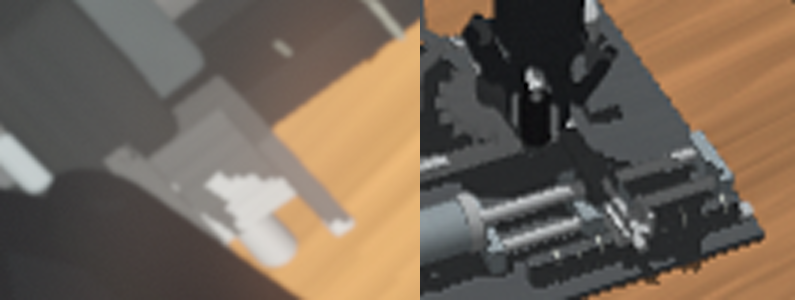

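Call:
{"name": "jog_arm", "arguments": {"targets": [[[0.015,0.015,0],0,1],[[0.03,0.027,0],0,1],[[0.04,0.035,0],0,1],[[0.04,0.035,0],0,1],[[0.04,0.035,0],0,1]]}}

```text
t: 7.4
position: [660.6, 19.8, 257.7]
tcp_rot: [-179.7, -0.1, 124.8]
wrist_force: [-6.5, -2.8, -10.3]
gripper_width: 27.2
finger_force: 25.5
```

```bash
cat >> h.py <<'E'
def drum():
    s=bot.sense();q=r(s['position']);a=np.radians(s['tcp_rot'][2]-90)-TH
    u=np.array([np.cos(a),np.sin(a)]);return a-np.arccos(q@u/85)+np.radians(75),np.degrees(a),q,q@u,s['wrist_force']
E
python3 - <<'E'
from h import *
print(drum());arc([1.5,1.571])
E
```

```text
(np.float64(1.5099245506937922), np.float64(45.83996119995974), array([82.04, 18.18]), np.float64(70.1952253349556), array([ -6.48,  -2.82, -10.32]))
t 7.4 drum~ 1.5270707645691382 rad 84.02855265580736 F [ -6.48  -2.82 -10.32] w 27.206788321802676
1.5 [-0.012, -0.002, 0.014]
1.57 [0.013, 0.014, 0.014]
```

Call:
{"name": "jog_arm", "arguments": {"targets": [[[0.01,0.007,0.005],0,1],[[0.022,0.014,0.01],0,1],[[0.022,0.014,0.01],0,1],[[0.022,0.014,0.01],0,1]]}}

```text
t: 7.8
position: [660.4, 25.4, 257.5]
tcp_rot: [-179.7, -0.0, 124.8]
wrist_force: [-10.1, -3.3, 1.4]
gripper_width: 27.4
finger_force: 26.6
```

```bash
python3 - <<'E'
from h import *
print(drum());arc([1.5,1.571])
E
```

```text
(np.float64(1.5752650017812244), np.float64(45.838971009298824), array([80.75, 23.58]), np.float64(73.1759563216059), array([-10.13,  -3.3 ,   1.39]))
t 7.8 drum~ 1.5931198543818696 rad 84.12574844529202 F [-10.13  -3.3    1.39] w 27.447538685929636
1.5 [-0.036, -0.017, 0.013]
1.57 [-0.01, -0.001, 0.013]
```

Call:
{"name": "jog_arm", "arguments": {"targets": [[[-0.01,0,0],0,-0.1],[[-0.01,0,0],0,-0.4],[[-0.01,0,0],0,-0.5],[[-0.01,0,0],0,-0.5],[[-0.01,0,-0.1],0,-0.5]]}}

```text
t: 8.3
position: [662.4, 24.4, 275.6]
tcp_rot: [-179.8, -0.1, 124.9]
wrist_force: [-0.5, -0.3, 0.2]
gripper_width: 64.2
finger_force: 0.0
```

Call:
{"name": "jog_arm", "arguments": {"targets": [[[0,0,-0.15],0,-0.4],[[0,0,-0.3],0,-0.3],[[0,0,-0.35],0,-0.2],[[0,0,-0.35],0,-0.2]]}}

```text
t: 8.7
position: [663.3, 25.2, 349.4]
tcp_rot: [179.8, 0.1, 124.9]
wrist_force: [0.6, 1.0, 0.0]
gripper_width: 51.7
finger_force: 0.0
```

```bash
python3 - <<'E'
from h import *
s=bot.sense();print(s['gripper_width'],s['wrist_force'])
a=cams.grab_frame('wrist');m=cams.camera_model('wrist');cv2.imwrite('pics/w5.png',a)
for n in('scene','side'): cv2.imwrite(f'pics/{n}5.png',cams.grab_frame(n))
# grip: dark blob near prediction; hub: bright blob near prediction
g=np.radians(15);pg=proj(m,w(85*np.cos(g),85*np.sin(g),121));ph=proj(m,w(0,0,82));print('pred',pg,ph)
v=a.max(2)
def blob(mask,c,R):
    mk=np.zeros_like(v);cv2.circle(mk,tuple(int(i) for i in c),R,255,-1)
    n,l,st,ce=cv2.connectedComponentsWithStats((mask&(mk>0)).astype('uint8'))
    for i in range(1,n):
        if st[i,4]>30: print('  ',st[i].tolist(),ce[i])
print('grip dark');blob(v<45,pg,35)
print('grip bright cap');blob(v>80,pg,12)
print('hub bright');blob(v>130,ph,16)
print('px',v[int(ph[1])-2:int(ph[1])+3,int(ph[0])-24:int(ph[0])+25:3])
go(w(-120,-31,332))
E
```

```text
51.68599735873687 [0.65 1.03 0.02]
pred [313.44 225.46] [215.41 151.22]
grip dark
   [292, 192, 38, 52, 1305] [311.31 215.87]
grip bright cap
   [303, 222, 16, 16, 189] [311.04 229.31]
hub bright
px [[127 124  73  70  91 129 128 126 125 126 126 125 107  74  72  73  66]
 [128 124  73  70  98 129 127 125 124 125 125 126 111  74  72  72  68]
 [127 125  72  71 102 128 127 125 126 125 125 127 115  76  72  72  68]
 [128 125  72  71 105 127 127 125 126 125 125 128 116  77  71  72  69]
 [128 125  71  69 105 128 126 126 126 125 126 129 117  78  71  73  69]]
t 8.85 pos [662.62  24.49 346.18] rot [-179.89   -0.04  124.89] F [ 0.32  0.41 -0.73] -> norm [ 0.54 -0.9   0.07] turn 0 dist 210.70688816760293
```

```bash
python3 - <<'E'
from h import *
a=cv2.imread('pics/w5.png');v=a.max(2);m=cams.camera_model('wrist')
n,l,st,ce=cv2.connectedComponentsWithStats(((v>112)&(v<140)).astype('uint8'),connectivity=4)
i=l[151,215];print(st[i],ce[i])
c=v[125:180,215];print(c.tolist())
h=onz(m,ce[i],82)if st[i,4]<900 else onz(m,(215,151),82)
g=onz(m,(311,229.3),121);d=r(g)-r(h);print(r(h),r(g),np.hypot(*d),np.arctan2(d[1],d[0])+np.radians(75))
E
```

```text
[204 142  24  23 442] [215.49 152.96]
[126, 125, 121, 104, 83, 74, 73, 72, 72, 70, 71, 70, 70, 70, 73, 88, 108, 123, 126, 126, 126, 126, 126, 125, 125, 124, 126, 126, 126, 126, 125, 126, 125, 125, 126, 128, 128, 130, 130, 124, 107, 82, 70, 71, 70, 70, 70, 72, 83, 107, 124, 128, 129, 129, 129]
[ 0.06 -1.14] [81.64 18.77] 83.97371044371734 1.5484367226919944
```

Call:
{"name": "jog_arm", "arguments": {"targets": [[[0.12,-0.2,0],0,-0.2],[[0.24,-0.4,0],0,-0.2],[[0.36,-0.6,0],0,-0.2],[[0.48,-0.8,0.04],0,-0.2],[[0.54,-0.9,0.07],0,-0.2]]}}

```text
t: 9.35
position: [449.4, 9.7, 332.2]
tcp_rot: [-179.7, -0.1, 124.9]
wrist_force: [0.4, -0.6, -0.2]
gripper_width: 51.3
finger_force: 0.0
```

```bash
python3 - <<'E'
from h import *
go(w(-120,-31,238))
E
```

```text
t 9.35 pos [449.4    9.74 332.15] rot [-179.73   -0.07  124.91] F [ 0.38 -0.6  -0.18] -> norm [-0.01  0.02  0.47] turn 0 dist 94.21902213310638
```

Call:
{"name": "jog_arm", "arguments": {"targets": [[[0,0.02,0.15],0,-0.2],[[0,0.02,0.3],0,-0.2],[[0,0.02,0.4],0,-0.2],[[0,0.02,0.46],0,-0.2],[[0,0.02,0.46],0,-0.2]]}}

```text
t: 9.85
position: [456.1, 12.6, 240.0]
tcp_rot: [-179.8, -0.1, 124.9]
wrist_force: [-0.2, 0.7, 0.7]
gripper_width: 51.2
finger_force: 0.0
```

Call:
{"name": "jog_arm", "arguments": {"targets": [[[0,0.06,0],0,-0.2],[[0,0.12,0],0,-0.2],[[0,0.16,0],0,-0.2],[[0,0.2,0],0,-0.2],[[0,0.24,0],0,-0.2]]}}

```text
t: 10.35
position: [497.4, 40.8, 242.4]
tcp_rot: [179.9, 0.0, 124.9]
wrist_force: [-0.0, 1.2, 0.8]
gripper_width: 51.0
finger_force: 0.0
```

```bash
python3 - <<'E'
from h import *
s=bot.sense();q=r(s['position']);print(s['t'],s['position'],s['wrist_force'],q,'-y finger at',q+25.6*np.array([-.69,-.72]))
cv2.imwrite('pics/w6.png',cams.grab_frame('wrist'))
E
```

```text
10.35 [497.45  40.84 242.42] [-0.    1.24  0.75] [-82.13   7.72] -y finger at [-99.79 -10.71]
```

Call:
{"name": "jog_arm", "arguments": {"targets": [[[0,-0.09,0],0,-0.2],[[0,-0.09,-0.1],0,-0.2],[[0,-0.09,-0.3],0,-0.2],[[0,-0.09,-0.5],0,-0.2],[[0,-0.09,-0.6],0,-0.2]]}}

```text
t: 10.9
position: [482.4, 30.6, 365.3]
tcp_rot: [179.7, 0.1, 124.9]
wrist_force: [0.3, 0.5, -0.6]
gripper_width: 51.4
finger_force: 0.0
```

Call:
{"name": "jog_arm", "arguments": {"targets": [[[-0.1,-0.2,-0.1],0,-0.2],[[-0.3,-0.4,-0.1],0,-0.2],[[-0.5,-0.5,-0.1],0,-0.2],[[-0.7,-0.6,-0.1],0,-0.2],[[-0.9,-0.6,-0.1],0,-0.2]]}}

```text
t: 11.4
position: [484.9, -190.3, 382.3]
tcp_rot: [-179.9, 0.1, 124.7]
wrist_force: [-0.3, 0.7, 0.7]
gripper_width: 50.9
finger_force: 0.0
```

```bash
python3 - <<'E'
from h import *
s=bot.sense();print(s['t'],s['position'])
for n in('scene','side'):
    A=cv2.imread(f'pics/{n}0.png');B=cams.grab_frame(n);cv2.imwrite(f'pics/{n}7.png',B);m=cams.camera_model(n)
    piv=np.array([-62,-62.])
    for ang in(0,.18,.3,.55):
        v=np.array([-33,57]);c,sn=np.cos(ang),np.sin(ang);q=piv+np.array([c*v[0]-sn*v[1],sn*v[0]+c*v[1]])
        o=[]
        for z in(65,80,95,105):
            x,y=proj(m,w(*q,z)).round().astype(int);o.append((A[y,x].max(),B[y,x].max()))
        print(n,ang,proj(m,w(*q,105)),[tuple(map(int,k)) for k in o])
    x,y=proj(m,w(-95,-5,90)).round().astype(int);T=A[y-12:y+12,x-10:x+10]
    res=cv2.matchTemplate(B[y-32:y+32,x-30:x+30],T,cv2.TM_CCOEFF_NORMED);print(n,'match shift',np.array(cv2.minMaxLoc(res)[3])-20,res.max(),res[20,20])
m=cams.camera_model('scene')
a=cv2.imread('pics/side7.png');md=cams.camera_model('side')
E
```

```text
11.4 [ 484.94 -190.26  382.34]
scene 0 [307.95 168.13] [(83, 83), (86, 85), (85, 85), (160, 160)]
scene 0.18 [305.19 167.05] [(168, 169), (168, 167), (168, 167), (171, 171)]
scene 0.3 [303.19 166.52] [(161, 162), (167, 167), (170, 170), (174, 174)]
scene 0.55 [298.75 165.92] [(168, 169), (170, 170), (177, 179), (171, 172)]
scene match shift [0 0] 0.99951065 0.99951065
side 0 [357.82 221.73] [(84, 85), (82, 82), (87, 86), (163, 166)]
side 0.18 [362.6  221.11] [(87, 91), (85, 89), (85, 89), (87, 88)]
side 0.3 [365.63 220.33] [(85, 89), (87, 92), (85, 90), (86, 93)]
side 0.55 [371.31 217.81] [(89, 91), (84, 90), (86, 46), (84, 46)]
side match shift [0 0] 0.9448444 0.9448444
```

The pin template matches its starting position exactly (shift 0, score 0.9995), so the pawl is fully in. The drum is at about 1.57 rad, which puts the pointer at 47 mm against a gauge middle of about 47.8 mm. Handing in.

```bash
python3 -c "
from plant import bot
print(bot.hand_in())"
```

```text
the job is handed in; nothing more can be done
None
```

Job handed in: the pawl was flicked off, the drum eased back to about 1.57 rad (4 teeth) at roughly 1 rad/s, putting the pointer at about 47 mm against a gauge middle of about 48 mm (worked out from the drum angle, not seen between the ears), the pawl is locked fully in by image match, and the arm is clear of everything.

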